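# Sort the loose hat-trim hardware back into its stock trays

## Task

Put away the loose brass trim from the bench mat: lay the big concho, the small concho, the ring and both buckles each in the tray that already holds its own kind. Every piece should lie flat and face up on the free floor of its tray, not on top of other pieces, and the two buckles should lie square with the buckles already there, long sides running the same way. Leave the little jar of dye standing where it is.

Things in the scene. Friction and masses are not known exactly. Their poses are not given: they have to be found in the camera images.
- large_concho: Big round domed brass concho (ornamental stud): 42 mm diameter; a straight rim 6 mm high, dome rising to 11 mm in the middle; lies flat, dome up, on the mat. Origin: centre of its underside. About 45 g. The bench mat's top, on which all pieces and trays stand, is 2 mm above the work surface (world z = 2 mm).
- small_concho: Small round domed brass concho: 27 mm diameter; a straight rim 5 mm high, dome rising to 9 mm in the middle; lies flat, dome up, on the mat. Origin: centre of its underside. About 20 g.
- buckle_a: Rectangular cast-brass belt buckle, an open frame 46 mm (its x) by 34 mm (its y) and 7 mm thick, bars 6 mm wide, with a thin tongue lying along its x over the opening (top at 9 mm); lies flat, face up. One of two alike, either way round will do. Origin: centre of its underside; z up; x along the 46 mm side. May lie at any yaw. About 45 g.
- buckle_b: Rectangular cast-brass belt buckle, an open frame 46 mm (its x) by 34 mm (its y) and 7 mm thick, bars 6 mm wide, with a thin tongue lying along its x over the opening (top at 9 mm); lies flat, face up. One of two alike, either way round will do. Origin: centre of its underside; z up; x along the 46 mm side. May lie at any yaw. About 45 g.
- o_ring: Round open brass ring: 39 mm outer diameter, 27 mm hole, 6 mm thick; lies flat on the mat. Origin: centre of its underside. About 30 g.
- large_concho_tray: Fixed shallow teal tray, 168 mm (its x) by 152 mm (its y), 22 mm high, walls 6 mm, floor 4 mm thick. Origin: centre of its underside, on the mat. Three big conchos lie in a row along its +x wall (away from the robot): stock, fixed, 11 mm high above the floor, none nearer than local x = 33 mm; the rest of the floor is free. Turned at most 12 degrees.
- small_concho_tray: Fixed shallow teal tray, 168 mm (its x) by 152 mm (its y), 22 mm high, walls 6 mm, floor 4 mm thick. Origin: centre of its underside, on the mat. Four small conchos lie in a row along its +x wall (away from the robot): stock, fixed, 9 mm high above the floor, none nearer than local x = 47 mm; the rest of the floor is free. Turned at most 12 degrees.
- buckle_tray: Fixed shallow teal tray, 168 mm (its x) by 152 mm (its y), 22 mm high, walls 6 mm, floor 4 mm thick. Origin: centre of its underside, on the mat. Two buckles, long sides along tray y, lie in a row along its +x wall (away from the robot): stock, fixed, 9 mm high above the floor, none nearer than local x = 40 mm; the rest of the floor is free. Turned at most 12 degrees.
- ring_tray: Fixed shallow teal tray, 168 mm (its x) by 152 mm (its y), 22 mm high, walls 6 mm, floor 4 mm thick. Origin: centre of its underside, on the mat. Three rings lie in a row along its +x wall (away from the robot): stock, fixed, 6 mm high above the floor, none nearer than local x = 35 mm; the rest of the floor is free. Turned at most 12 degrees.
- dye_jar: Small amber glass jar with a black cap, 42 mm diameter, 46 mm high, standing upright on the mat among the loose pieces; about 130 g, loose. Not to be moved. Origin: centre of its underside.

How it is judged:
By the outcome, as a careful person would: the job done as asked, in the order asked, and still so for the second after the job is handed in, with the robot touching nothing.
It also fails if it takes over 120 s, if anything falls off the work surface, if the arm or the gripper's body presses on something with over 40 N, if the wrist force passes 120 N, or if a joint passes its speed limit or range.

## Robot

A 7-joint arm with a two-finger parallel gripper is mounted at the origin on the work surface. World frame = base frame: x ahead of the robot, y to its left, z up, the work surface at z = 0. Lengths are in m, angles in rad, forces in N, time in s.
With the tool pointing down it reaches from about 0.4 to 0.875 m from the base axis. Payload 19.3 kg.
Tool frame: the origin (TCP) lies midway between the tips of the shut fingers; the grasp point (between the pads) lies 19 mm behind it; z points along the fingers, y is the line along which they close (so a half turn about z gives the same grasp; the last joint's range is limited). The gripper opens to 85 mm and grips with 20 to 120 N. Pads are 22 mm wide; open, the fingers measure 114 mm over their backs; the gripper's body (76 mm by 85 mm) begins 54 mm behind the grasp point. The pads swing forward as they close: fully open they stand 13 mm farther back than shut.
Start: joints at [-1.24, 0.521, -0.036, 1.599, 0.021, 1.021, -0.113], TCP at [0.244, 0.575, 0.231] pointing down, gripper open.
Joint ranges: [-2.91, 2.91], [-0.3, 2.13], [-1.5, 1.42], [0.17, 2.43], [-1.26, 4.41], [0.16, 1.93], [-2.52, 2.52]. Speed limits (rad/s): [1.89, 1.89, 2.39, 2.39, 3.01, 3.01, 3.01].

## Interface

Orientations are given as a 3x3 rotation matrix whose columns are the frame's x, y, z axes.
In Python, from cell import ctrl gives the robot as it stands. The module is installed in compiled form; this text tells all that it offers.
- The arm moves only by the tool jog_arm, never from a script. Its arguments are lists of equal length, an entry for each row: "travel": the shift along the world's x, y, z in m, a list of three; "twist": the turn, a rotation vector about the world's x, y, z in rad, a list of three; "gripper": the finger opening in m, from 0 to 0.0854. A call has 1 to 5 rows; each row is the pose to reach, as a shift and turn from the pose commanded when the call began; what a row does not reach only later rows make up. A row lasts 1/10 s, in which the tool goes at most 50 mm and 8.59 degrees, less where a joint would pass 70% of its speed; a pose out of reach is approached as far as the arm can. A call with a gripper value outside its range is refused whole. The fingers move at their own pace and stop on an object; the grip force is fixed at half the most. Time passes only in rows, so rows that repeat a pose let the fingers close. It gives the time, the measured TCP pose, the force, the opening and the grip force at its end, in the units of the state.
- ctrl.sense(): the state, without advancing time (a new reading comes with each control period).
- ctrl.read_camera(name): name is "scene" or "top" or "wrist"; returns the picture (400x640x3 uint8, blue, green, red); there is no depth.
- ctrl.calibration(name): a dict with "camera_matrix" (3x3 intrinsics, pixels), "rvec" (rotation vector, rad) and "tvec" (3), from world to camera coordinates, as OpenCV has them; the wrist camera has in their place "hand_eye" (4x4, takes a point from camera to tool coordinates, whose origin is the TCP and whose axes are the flange's). Camera axes: x right, y down, z forward; pixel columns grow to the right and rows downward; lengths in m; the calibration is good to about 2 mm. A picture is of the moment at which its call begins: read the wrist's pose just before it. calibration takes no time and is no camera call.
- ctrl.hand_in(): hands the job in; it is judged then, once.
The state is a dict: "time": time; "joint_positions": joint angles; "joint_vel": joint speeds; "joint_torque": joint torques, N m; "ee_pos": TCP position; "eef_rot": TCP orientation; "contact_force": force on the tool from outside, world axes, zero at the start; "moment": the same for the moment, N m; "gripper_width": opening from 0.0 (shut) to 1.0 (fully open); "finger_force": force on a finger pad.
Only numpy, scipy, OpenCV 4.12 (cv2) and the standard library are available. Lean on these libraries where they do the work, as an engineer would, in place of code of your own. Each camera call takes 0.05 s, during which the arm holds its last target. There are 200 camera calls.

## Working session

There is one attempt and no reset: what is moved stays moved. The work goes in short steps, Python scripts to look and compute and a tool call to move; the robot and the scene stay as the last step left them, time stands still between calls to the robot, and variables do not carry over. Pictures are saved under pics/ and viewed, at most 14 in all, crops included, and the job is handed in when it is done.

Besides the shell and the picture viewer there is one more tool, called as a command line: name --argument value ..., lists and objects as JSON in quotes. jog_arm: Moves the arm, as the interface text tells. Its arguments: {"type":"object","properties":{"travel":{"type":"array","items":{"type":"array","items":{"type":"number"}}},"twist":{"type":"array","items":{"type":"array","items":{"type":"number"}}},"gripper":{"type":"array","items":{"type":"number"}}},"required":["travel","twist","gripper"]}

```bash
mkdir -p pics; python3 - <<'E'
from cell import ctrl
import cv2,numpy as np
np.set_printoptions(precision=4,suppress=True)
for n in("top","scene"):
    cv2.imwrite(f"pics/{n}0.png",ctrl.read_camera(n)); print(ctrl.calibration(n))
print(ctrl.calibration("wrist"))
s=ctrl.sense();print(s)
E
```

```text
{'camera_matrix': array([[465.1876,   0.    , 313.1943],
       [  0.    , 465.1876, 203.1006],
       [  0.    ,   0.    ,   1.    ]]), 'rvec': array([ 2.2094, -2.1533,  0.0986]), 'tvec': array([-0.0214,  0.5234,  1.0075])}
{'camera_matrix': array([[504.2648,   0.    , 322.9263],
       [  0.    , 504.2648, 198.0065],
       [  0.    ,   0.    ,   1.    ]]), 'rvec': array([ 1.5908,  1.7185, -0.9061]), 'tvec': array([ 0.0418, -0.2815,  1.7006])}
{'camera_matrix': array([[327.6812,   0.    , 318.0048],
       [  0.    , 327.6812, 204.4572],
       [  0.    ,   0.    ,   1.    ]]), 'hand_eye': array([[-0.0011, -0.9523, -0.305 ,  0.0774],
       [ 1.    , -0.0011, -0.0005, -0.0012],
       [ 0.0001, -0.305 ,  0.9523, -0.1424],
       [ 0.    ,  0.    ,  0.    ,  1.    ]])}
{'time': 0.1, 'joint_positions': array([-1.2402,  0.5219, -0.0363,  1.6   ,  0.0212,  1.0211, -0.1128]), 'joint_vel': array([-0.0007, -0.0004, -0.0009, -0.0011,  0.0016,  0.0005,  0.0031]), 'joint_torque': array([  0.0062, -92.8494,   1.9851, -37.0534,   0.0182,   0.0053,
        -0.    ]), 'ee_pos': array([0.2438, 0.5752, 0.2308]), 'eef_rot': array([[-0.9207,  0.3902, -0.0003],
       [ 0.3902,  0.9207, -0.0009],
       [-0.0001, -0.001 , -1.    ]]), 'contact_force': array([ 0.9053,  0.5158, -0.4034]), 'moment': array([-0.0279,  0.0617,  0.0049]), 'finger_force': 0.0, 'gripper_width': 1.0004488313954931}
```

View pics/top0.png

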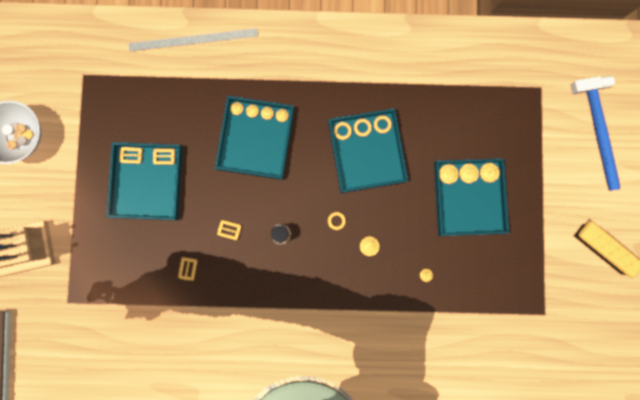

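View pics/scene0.png

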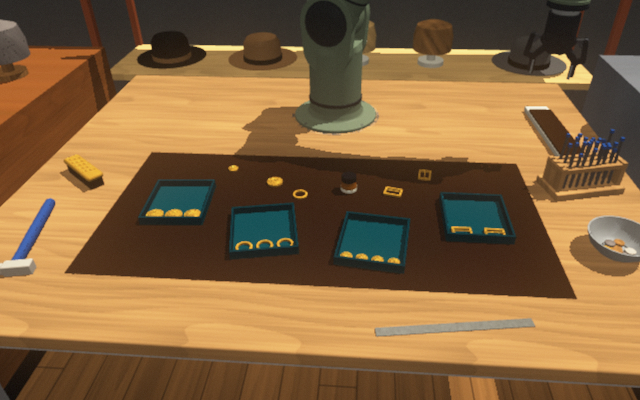

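The top view shows these pieces and trays, in pixels:
- Trays: buckle (145,180), small-concho (256,138), ring (370,150), big-concho (472,197).
- Loose pieces: buckles (229,230) and (188,268), ring (336,221), big concho (370,246), small concho (427,275).
- Jar: (280,233).

The scene view agrees with this.

```bash
cat > h.py <<'E'
from cell import ctrl
import cv2,numpy as np
np.set_printoptions(precision=4,suppress=True)
def cam(name,s=None):
    c=ctrl.calibration(name);K=c["camera_matrix"]
    if name=="wrist":
        T=np.eye(4);T[:3,:3]=s["eef_rot"];T[:3,3]=s["ee_pos"];T=T@c["hand_eye"];return K,T[:3,:3],T[:3,3]
    R=cv2.Rodrigues(np.array(c["rvec"]))[0].T;return K,R,-R@np.array(c["tvec"])
def cast(px,z,C):
    K,R,o=C;px=np.asarray(px,float).reshape(-1,2)
    d=np.c_[px,np.ones(len(px))]@np.linalg.inv(K).T@R.T
    return (o+d*((z-o[2])/d[:,2])[:,None])[:,:2]
def blobs(im,kind,amin=30):
    h=cv2.cvtColor(im,cv2.COLOR_BGR2HSV)
    lo,hi=((12,110,60),(32,255,255)) if kind=="brass" else ((80,100,30),(105,255,255))
    m=cv2.inRange(h,lo,hi)
    cs=cv2.findContours(m,cv2.RETR_EXTERNAL,cv2.CHAIN_APPROX_NONE)[0]
    return [c.reshape(-1,2) for c in cs if cv2.contourArea(c)>amin]
def rect(p):  # centre, size(mm), yaw of long side (deg)
    (c,(w,h),a)=cv2.minAreaRect((p*1000).astype(np.float32))
    if w<h:w,h,a=h,w,a+90
    return np.round(c,1),np.round((w,h),1),round((a+90)%180-90,1)
E
python3 - <<'E'
from h import *
im=cv2.imread("pics/top0.png");C=cam("top");print(C[2])
for k,z in(("teal",.024),("brass",.008)):
    for c in blobs(im,k):
        if k=="brass" and not(75<c[:,0].mean()<540 and 85<c[:,1].mean()<300):continue
        zz=z+(0.005 if k=="brass" and c[:,1].mean()<190 else 0)
        print(k,c.mean(0),*rect(cast(c,zz,C)))
E
```

```text
[ 0.4374 -0.0025  1.0479]
teal [471.2796 197.0215] [ 547.2 -358. ] [165.2 154.3] 3.6
teal [143.3621 180.7241] [564.4 366.8] [164.4 153.8] -0.7
teal [367.5498 150.2251] [ 646.1 -126.7] [166.1 151.4] 11.0
teal [254.4706 137.3162] [668.7 126.8] [166.6 151.5] -7.2
brass [250.6392 237.5978] [459.3  19. ] [1333.2  715.9] 89.9
```

```bash
python3 - <<'E'
from h import *
im=cv2.imread("pics/top0.png");C=cam("top")
im[:,:82]=0;im[:,535:]=0;im[:92]=0;im[298:]=0
for c in blobs(im,"brass",15):
    st=c[:,1].mean()<200
    p=cast(c,.008+.004*st,C)
    print("stock" if st else "loose",c.mean(0),*rect(p),cv2.minEnclosingCircle((p*1000).astype(np.float32)))
E
```

```text
loose [456.3488 294.1628] [ 332.5 -327.8] [24.7 15.3] -88.6 ((332.15460205078125, -327.0230712890625), 13.631165504455566)
loose [470.9706 290.6765] [ 341. -362.] [31.1 30.6] -88.6 ((338.37823486328125, -362.6546630859375), 18.1457462310791)
loose [484.1609 287.6437] [ 344.3 -390.7] [37.2 30.6] 5.4 ((345.376220703125, -395.1093444824219), 19.93927764892578)
loose [528.2987 285.0649] [ 354.2 -490.1] [45.9 20. ] -0.7 ((354.1209716796875, -491.2222900390625), 23.304758071899414)
loose [500.1942 285.835 ] [ 352.2 -428. ] [56.  24.2] -10.5 ((353.5010986328125, -421.2052001953125), 28.466400146484375)
loose [331.7358 278.717 ] [358.  -51.4] [29.4 21.4] 57.9 ((358.3594665527344, -52.1962890625), 15.314533233642578)
loose [513.6915 283.766 ] [ 356.4 -457.2] [57. 20.] 4.6 ((356.640380859375, -459.02313232421875), 29.271411895751953)
loose [352.3524 277.1714] [ 360.6 -100.2] [64.6 62.2] -8.5 ((360.9790954589844, -98.39096069335938), 37.44546127319336)
loose [300.8511 260.2128] [397.6  14.7] [24.4 13.2] -88.6 ((398.69610595703125, 15.122884750366211), 13.043126106262207)
loose [187.0513 268.589
[... 3807 characters left out ...]
.3261 123.9783] [ 708.9 -159.6] [37.1 36.4] 0.8 ((709.0274658203125, -160.15118408203125), 19.439876556396484)
stock [511.4933 123.3733] [ 717.5 -457.5] [34.7 31.2] 26.1 ((716.946044921875, -455.49664306640625), 21.5181941986084)
stock [281.6774 115.1935] [722.8  68.4] [26.  24.3] 46.1 ((722.7930297851562, 68.7566909790039), 13.317702293395996)
stock [267.0312 112.9375] [727.1 102. ] [26.  25.9] 47.3 ((727.2825927734375, 101.92424011230469), 13.731903076171875)
stock [252.1935 110.6774] [731.4 135.7] [26.2 24.2] 46.3 ((732.0209350585938, 135.8275146484375), 13.680094718933105)
stock [236.303  108.2121] [735.7 171.6] [25.6 25. ] 2.2 ((736.4859008789062, 172.0312042236328), 14.137710571289062)
```

```bash
sed -i 's/(12,110,60)/(12,110,105)/' h.py; python3 - <<'E'
from h import *
im=cv2.imread("pics/top0.png");C=cam("top")
im[:,:82]=0;im[:,535:]=0;im[:92]=0;im[298:]=0
for c in blobs(im,"brass",15):
    if c[:,1].mean()<200: continue
    p=cast(c,.008,C)
    print("loose",c.mean(0),*rect(p),cv2.minEnclosingCircle((p*1000).astype(np.float32)))
hsv=cv2.cvtColor(im,cv2.COLOR_BGR2HSV)
m=cv2.inRange(hsv[215:252,262:300],(0,0,0),(180,255,255))
print(hsv[233,262:300:3])
E
```

```text
loose [331.7447 277.7872] [361.  -53.4] [29.6 15.7] 65.1 ((361.87933349609375, -53.83332061767578), 14.814353942871094)
loose [119.0924 279.521 ] [347.6 415. ] [44.3 37.2] -65.2 ((348.0048828125, 416.16748046875), 26.02161979675293)
loose [425.6889 274.8222] [ 372.  -261.7] [35.7 34.7] 46.1 ((371.4296875, -261.18890380859375), 18.977096557617188)
loose [352.6   276.265] [ 363.1 -100.5] [62.2 59.6] 81.5 ((363.11712646484375, -100.32015991210938), 36.290409088134766)
loose [388.5978 270.9457] [ 377.9 -179.2] [51.8 21.5] 8.3 ((378.2342529296875, -178.93209838867188), 27.04888343811035)
loose [300.8511 260.2128] [397.6  14.7] [24.4 13.2] -88.6 ((398.69610595703125, 15.122884750366211), 13.043126106262207)
loose [187.0882 268.5294] [372.3 267.1] [48.5 36.9] -7.9 ((372.567138671875, 267.462890625), 27.788055419921875)
loose [331.6622 261.3784] [398.3 -50.6] [47.5 17.3] -3.6 ((398.1781005859375, -51.943267822265625), 24.456378936767578)
loose [220.48 248.8 ] [417.3 196.4] [17.9 13.3] 2.4 ((417.283447265625, 196.35997009277344), 11.159655570983887)
loose [ 97.1459 276.279 ] [363.5 459.1] [11
[... 642 characters left out ...]
50586), 34.02192306518555)
loose [262.4762 221.3061] [484.4 102.1] [74.6 38.9] 16.0 ((481.811279296875, 110.93309020996094), 38.67786407470703)
loose [229.2353 209.7353] [505.8 177.7] [22.2 15.7] -88.5 ((503.5021667480469, 178.27713012695312), 11.853642463684082)
loose [198.859  210.0513] [504.7 248. ] [47.8 23.5] -47.7 ((499.58319091796875, 243.3760986328125), 24.31515884399414)
loose [316.6958 240.8614] [453.2 -14.8] [325.6 194.2] 79.7 ((423.93670654296875, -9.449913024902344), 167.58038330078125)
[[ 12 113 115]
 [ 11 109 117]
 [ 11 112 114]
 [  8  48  85]
 [  0  11  70]
 [173  14  71]
 [170  11  68]
 [160  12  66]
 [  0  19  66]
 [ 13  93 104]
 [ 13 111  55]
 [ 11 132  54]
 [ 10 132  56]]
```

```bash
sed -i 's/(12,110,105)/(16,125,110)/' h.py; python3 - <<'E'
from h import *
im=cv2.imread("pics/top0.png");C=cam("top")
h=cv2.cvtColor(im,cv2.COLOR_BGR2HSV);print(h[275,420:434:2].tolist(),h[268,180:197:2].tolist(),h[246,362:380:3].tolist())
im[:,:82]=0;im[:,535:]=0;im[:92]=0;im[298:]=0
for c in blobs(im,"brass",15):
    if c[:,1].mean()<200: continue
    p=cast(c,.008,C)
    print("loose",c.mean(0),*rect(p),cv2.minEnclosingCircle((p*1000).astype(np.float32)))
E
```

```text
[[21, 146, 234], [25, 130, 254], [24, 136, 251], [24, 138, 246], [24, 135, 252], [22, 145, 247], [17, 152, 193]] [[18, 154, 162], [17, 157, 151], [15, 143, 68], [17, 158, 126], [16, 153, 118], [12, 134, 61], [18, 156, 118], [18, 155, 171], [18, 157, 94]] [[26, 125, 254], [27, 120, 255], [27, 121, 254], [24, 138, 250], [22, 146, 248], [23, 142, 249]]
loose [425.85 274.9 ] [ 371.5 -261.2] [30.9 28.9] 0.4 ((371.7408752441406, -261.9000549316406), 16.308658599853516)
loose [187.1791 268.6866] [372.3 267. ] [47.9 36.1] -8.6 ((372.4295654296875, 266.72747802734375), 27.34687042236328)
loose [369.3103 245.9483] [ 432.4 -134.8] [44.6 44.5] -89.0 ((432.4524230957031, -135.19973754882812), 23.766582489013672)
loose [228.6957 229.6667] [461. 179.] [51.9 38.9] 76.3 ((461.44146728515625, 179.0421905517578), 29.110902786254883)
loose [336.1887 220.6792] [487.3 -60. ] [42.5 40.3] 1.3 ((487.0814514160156, -60.182247161865234), 21.774805068969727)
```

jog_arm --travel '[[0.036, -0.027, 0], [0.072, -0.054, 0], [0.108, -0.081, 0], [0.144, -0.108, 0], [0.18, -0.135, 0]]' --twist '[[0, 0, -0.14], [0, 0, -0.28], [0, 0, -0.42], [0, 0, -0.56], [0, 0, -0.7]]' --gripper '[0.06, 0.06, 0.06, 0.06, 0.06]'

```text
time: 0.6
ee_pos: [0.425, 0.4391, 0.2312]
eef_rot: [[-0.448, 0.894, -0.0], [0.894, 0.448, -0.0], [-0.0, -0.0, -1.0]]
contact_force: [-0.1, 1.0, -0.1]
gripper_width: 0.702
finger_force: 0.0
```

jog_arm --travel '[[0, -0.045, 0], [0, -0.09, 0], [0, -0.135, 0], [0, -0.18, 0], [0, -0.225, 0]]' --twist '[[0, 0, -0.094], [0, 0, -0.188], [0, 0, -0.282], [0, 0, -0.376], [0, 0, -0.47]]' --gripper '[0.06, 0.06, 0.06, 0.06, 0.06]'

```text
time: 1.1
ee_pos: [0.4235, 0.2136, 0.2312]
eef_rot: [[0.004, 1.0, -0.0], [1.0, -0.004, 0.0], [0.0, -0.0, -1.0]]
contact_force: [0.8, -0.2, -0.3]
gripper_width: 0.702
finger_force: 0.0
```

jog_arm --travel '[[0, -0.045, 0], [0, -0.09, 0], [0, -0.135, 0], [0, -0.18, 0], [0, -0.225, 0]]' --twist '[[0, 0, 0], [0, 0, 0], [0, 0, 0], [0, 0, 0], [0, 0, 0]]' --gripper '[0.06, 0.06, 0.06, 0.06, 0.06]'

```text
time: 1.6
ee_pos: [0.4234, -0.0112, 0.2314]
eef_rot: [[-0.0, 1.0, 0.0], [1.0, 0.0, 0.0], [0.0, 0.0, -1.0]]
contact_force: [1.2, 0.3, -0.2]
gripper_width: 0.703
finger_force: 0.0
```

jog_arm --travel '[[0.003, -0.04, -0.03], [0.005, -0.08, -0.06], [0.008, -0.125, -0.09], [0.008, -0.125, -0.11], [0.008, -0.125, -0.11]]' --twist '[[0, 0, 0], [0, 0, 0], [0, 0, 0], [0, 0, 0], [0, 0, 0]]' --gripper '[0.06, 0.06, 0.06, 0.06, 0.06]'

```text
time: 2.1
ee_pos: [0.4302, -0.1356, 0.1192]
eef_rot: [[0.003, 1.0, -0.004], [1.0, -0.003, 0.0], [0.0, -0.004, -1.0]]
contact_force: [0.5, -0.6, 0.8]
gripper_width: 0.701
finger_force: 0.0
```

```bash
cat >> h.py <<'E'
def look(tag,z=.008,amin=150):
    s=ctrl.sense();im=ctrl.read_camera("wrist");cv2.imwrite(f"pics/{tag}.png",im);C=cam("wrist",s)
    print("tcp",s["ee_pos"]*1000)
    for c in blobs(im,"brass",amin):
        p=cast(c,z,C);cc,r=cv2.minEnclosingCircle((p*1000).astype(np.float32))
        if r<60 : print(c.mean(0),*rect(p),np.round(cc,1),round(r,1))
E
python3 -c "
from h import *
look('w1')"
```

```text
tcp [ 430.1526 -135.5798  119.1722]
[172.6705 390.6705] [ 281.4 -331.3] [28.2 22.5] 89.5 [ 281.8 -331.3] 17.8
[257.1951 329.9268] [ 372.6 -262.4] [29.2 26.1] 87.3 [ 372.7 -262.2] 15.1
[322.2098 200.5804] [ 433.1 -137.5] [42.3 41.6] -45.4 [ 433.3 -137.1] 21.6
[395.255  104.5973] [487. -63.] [38.6 37.5] -0.2 [487.1 -62.9] 19.5
```

View pics/w1.png

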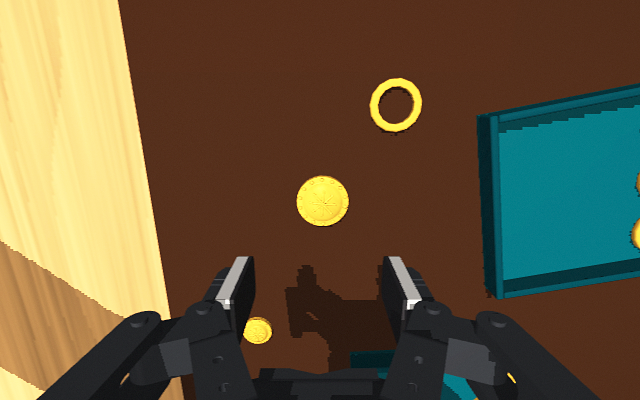

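The wrist view shows the big concho at (322,201), the ring at (395,105) and the small concho at (257,330). This agrees with the top view to about 2 mm.

jog_arm --travel '[[0.002, -0.002, -0.03], [0.002, -0.002, -0.06], [0.002, -0.002, -0.09], [0.002, -0.002, -0.1], [0.002, -0.002, -0.1]]' --twist '[[0, 0, 0], [0, 0, 0], [0, 0, 0], [0, 0, 0], [0, 0, 0]]' --gripper '[0.06, 0.06, 0.06, 0.06, 0.06]'

```text
time: 2.65
ee_pos: [0.434, -0.1358, 0.0215]
eef_rot: [[-0.001, 1.0, -0.001], [1.0, 0.001, 0.0], [0.0, -0.001, -1.0]]
contact_force: [0.2, -0.4, 0.3]
gripper_width: 0.705
finger_force: 0.0
```

```bash
python3 -c "
from h import *
look('w2');print(ctrl.sense()['ee_pos'],ctrl.sense()['eef_rot'])"
```

```text
tcp [ 433.9509 -135.8356   21.5054]
[ 16.8085 389.5106] [ 251.6 -228.2] [23.  21.4] -16.5 [ 249.3 -227.7] 13.9
[316.2443 253.4344] [ 433.2 -136.6] [42.8 41.8] -90.0 [ 433.1 -136.6] 21.8
[433.8313 106.7613] [487. -63.] [38.6 37.7] -0.0 [486.9 -62.8] 19.5
[ 0.4343 -0.1362  0.0223] [[-0.0007  1.      0.0004]
 [ 1.      0.0007  0.0001]
 [ 0.0001  0.0004 -1.    ]]
```

View pics/w2.png

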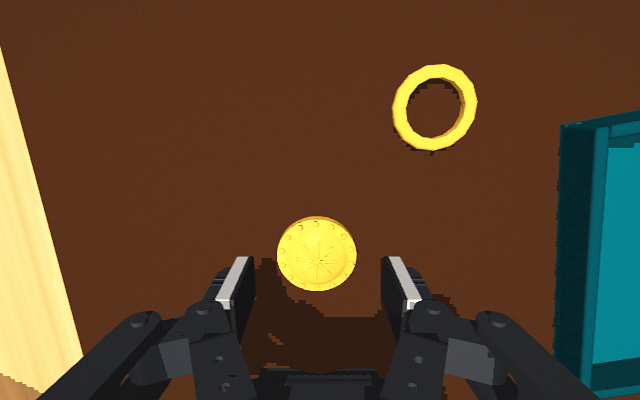

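jog_arm --travel '[[-0.001, -0.001, -0.01], [-0.001, -0.001, -0.019], [-0.001, -0.001, -0.019], [-0.001, -0.001, -0.019], [-0.001, -0.001, -0.019]]' --twist '[[0, 0, 0], [0, 0, 0], [0, 0, 0], [0, 0, 0], [0, 0, 0]]' --gripper '[0.06, 0.06, 0.06, 0.035, 0.03]'

```text
time: 3.2
ee_pos: [0.4329, -0.1376, 0.0028]
eef_rot: [[0.0, 1.0, 0.0], [1.0, -0.0, 0.0], [0.0, 0.0, -1.0]]
contact_force: [-3.1, 1.1, 16.2]
gripper_width: 0.448
finger_force: 58.3
```

jog_arm --travel '[[0, 0, 0], [0, 0, 0], [0, 0, 0], [0, 0, 0.01], [0, 0, 0.02]]' --twist '[[0, 0, 0], [0, 0, 0], [0, 0, 0], [0, 0, 0], [0, 0, 0]]' --gripper '[0.03, 0.03, 0.03, 0.03, 0.03]'

```text
time: 3.7
ee_pos: [0.4328, -0.1376, 0.0231]
eef_rot: [[0.0, 1.0, -0.0], [1.0, -0.0, 0.0], [0.0, -0.0, -1.0]]
contact_force: [0.2, 0.4, -1.0]
gripper_width: 0.449
finger_force: 60.1
```

jog_arm --travel '[[0, 0, 0.02], [0, 0, 0.05], [0, 0, 0.08], [0, 0, 0.08], [0, 0, 0.08]]' --twist '[[0, 0, 0], [0, 0, 0], [0, 0, 0], [0, 0, 0], [0, 0, 0]]' --gripper '[0.03, 0.03, 0.03, 0.03, 0.03]'

```text
time: 4.2
ee_pos: [0.4333, -0.1373, 0.1033]
eef_rot: [[-0.001, 1.0, 0.002], [1.0, 0.001, 0.0], [0.0, 0.002, -1.0]]
contact_force: [-0.1, 0.2, -0.1]
gripper_width: 0.448
finger_force: 60.3
```

```bash
python3 -c "
from h import *
look('w3');print(ctrl.sense()['ee_pos'])"
```

```text
tcp [ 433.3412 -137.2748  103.2589]
[318.1347 266.8122] [ 433.7 -191.5] [74.6 66.7] 89.9 [ 433.9 -191.4] 37.8
[395.1313 102.4625] [487.4 -63. ] [38.1 37.9] 2.6 [487.2 -62.8] 19.5
[ 0.4329 -0.1372  0.1025]
```

View pics/w3.png

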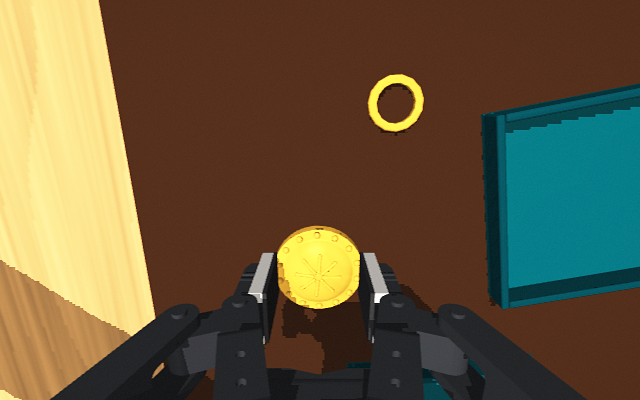

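The big concho is held level at (318,267) between the pads, and the width and force confirm the grip. I'll take it to its tray.

jog_arm --travel '[[0.018, -0.045, 0], [0.036, -0.09, 0], [0.054, -0.135, 0], [0.072, -0.18, 0], [0.089, -0.222, 0]]' --twist '[[0, 0, 0], [0, 0, 0], [0, 0, 0], [0, 0, 0], [0, 0, 0]]' --gripper '[0.03, 0.03, 0.03, 0.03, 0.03]'

```text
time: 4.75
ee_pos: [0.5216, -0.3615, 0.1011]
eef_rot: [[0.001, 1.0, -0.002], [1.0, -0.001, 0.001], [0.001, -0.002, -1.0]]
contact_force: [-0.2, 1.1, -0.4]
gripper_width: 0.449
finger_force: 60.3
```

jog_arm --travel '[[0, 0, -0.03], [0, 0, -0.06], [0, 0, -0.08], [0, 0, -0.09], [0, 0, -0.09]]' --twist '[[0, 0, 0], [0, 0, 0], [0, 0, 0], [0, 0, 0], [0, 0, 0]]' --gripper '[0.03, 0.03, 0.03, 0.03, 0.03]'

```text
time: 5.25
ee_pos: [0.5208, -0.3591, 0.0106]
eef_rot: [[0.0, 1.0, -0.003], [1.0, -0.0, 0.001], [0.001, -0.003, -1.0]]
contact_force: [0.4, 0.8, -0.2]
gripper_width: 0.446
finger_force: 60.3
```

```bash
python3 -c "
from h import *
look('w4');print(ctrl.sense()['ee_pos'])"
```

```text
tcp [ 520.833  -359.0875   10.5825]
[496.9091 322.2066] [ 616.3 -393.5] [38.8  9.1] -38.7 [ 613.6 -396.8] 19.4
[317.8755 266.971 ] [ 521.  -362.2] [45.5 40.6] -89.6 [ 520.9 -362.1] 22.9
[485.5187 263.639 ] [ 603.6 -359.9] [45.8 42.6] -57.0 [ 603.6 -359.9] 23.1
[495.6022 170.6679] [ 600.8 -313.9] [44.8 42.6] -20.7 [ 600.8 -313.5] 22.5
[ 0.5215 -0.3595  0.0119]
```

View pics/w4.png

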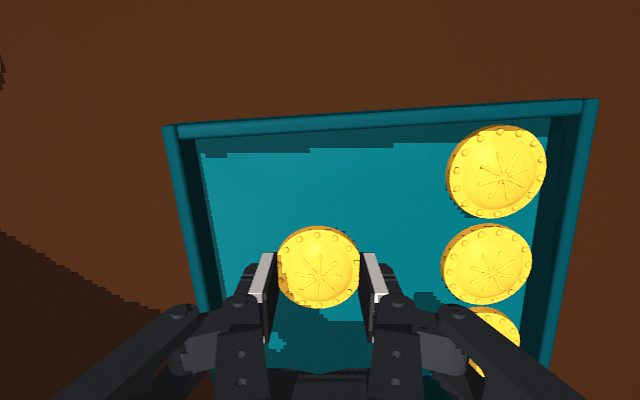

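The concho is in a free part of its tray at (318,267), clear of the stock row near column 490. I'll release it and go on to the small concho.

jog_arm --travel '[[0, 0, -0.002], [0, 0, -0.004], [0, 0, -0.004], [0, 0, -0.004], [0, 0, -0.004]]' --twist '[[0, 0, 0], [0, 0, 0], [0, 0, 0], [0, 0, 0], [0, 0, 0]]' --gripper '[0.03, 0.03, 0.03, 0.052, 0.056]'

```text
time: 5.8
ee_pos: [0.522, -0.3596, 0.0086]
eef_rot: [[0.0, 1.0, 0.0], [1.0, -0.0, -0.0], [-0.0, 0.0, -1.0]]
contact_force: [0.2, -0.4, -0.5]
gripper_width: 0.651
finger_force: 0.0
```

jog_arm --travel '[[0, 0, 0], [0, 0, 0.02], [0, 0, 0.05], [0, 0, 0.08], [0, 0, 0.08]]' --twist '[[0, 0, 0], [0, 0, 0], [0, 0, 0], [0, 0, 0], [0, 0, 0]]' --gripper '[0.056, 0.056, 0.056, 0.056, 0.056]'

```text
time: 6.3
ee_pos: [0.5234, -0.3608, 0.0921]
eef_rot: [[0.0, 1.0, 0.005], [1.0, -0.0, -0.003], [-0.003, 0.005, -1.0]]
contact_force: [1.4, -0.6, -0.0]
gripper_width: 0.652
finger_force: 0.0
```

jog_arm --travel '[[-0.035, 0.023, 0], [-0.07, 0.046, 0], [-0.105, 0.069, 0], [-0.14, 0.092, -0.02], [-0.149, 0.097, -0.05]]' --twist '[[0, 0, 0], [0, 0, 0], [0, 0, 0], [0, 0, 0], [0, 0, 0]]' --gripper '[0.045, 0.045, 0.045, 0.045, 0.045]'

```text
time: 6.8
ee_pos: [0.3702, -0.2607, 0.0389]
eef_rot: [[-0.0, 1.0, 0.0], [1.0, 0.0, 0.0], [0.0, 0.0, -1.0]]
contact_force: [1.0, -0.3, -1.5]
gripper_width: 0.528
finger_force: 0.0
```

jog_arm --travel '[[0, 0, 0], [0, 0, 0], [0, 0, 0]]' --twist '[[0, 0, 0], [0, 0, 0], [0, 0, 0]]' --gripper '[0.045, 0.045, 0.045]'

```text
time: 7.1
ee_pos: [0.3741, -0.2634, 0.039]
eef_rot: [[0.0, 1.0, 0.001], [1.0, -0.0, -0.001], [-0.001, 0.001, -1.0]]
contact_force: [-0.1, 1.1, 0.7]
gripper_width: 0.526
finger_force: 0.0
```

```bash
python3 -c "
from h import *
look('w5',.007);print(ctrl.sense()['ee_pos'])"
```

```text
tcp [ 374.0518 -263.41     39.0407]
[190.367  390.0183] [ 284.8 -373.1] [21.1 14.5] 89.1 [ 284.8 -373.1] 12.8
[634.9506 374.7654] [ 586.2 -364.8] [35.4  7.8] -73.4 [ 590.  -363.7] 17.7
[555.887  360.7304] [ 533. -351.] [46. 14.] -39.8 [ 529.3 -355.5] 23.0
[314.4015 239.1364] [ 372.2 -264.2] [27.5 27.4] -46.7 [ 372.1 -264. ] 14.1
[ 0.374  -0.2633  0.0391]
```

jog_arm --travel '[[-0.002, -0.001, -0.02], [-0.002, -0.001, -0.035], [-0.002, -0.001, -0.035], [-0.002, -0.001, -0.035], [-0.002, -0.001, -0.035]]' --twist '[[0, 0, 0], [0, 0, 0], [0, 0, 0], [0, 0, 0], [0, 0, 0]]' --gripper '[0.045, 0.045, 0.045, 0.02, 0.015]'

```text
time: 7.65
ee_pos: [0.3714, -0.2639, 0.0043]
eef_rot: [[0.0, 1.0, 0.001], [1.0, -0.0, -0.001], [-0.001, 0.001, -1.0]]
contact_force: [-1.9, 0.4, 8.6]
gripper_width: 0.263
finger_force: 58.5
```

jog_arm --travel '[[0, 0, 0], [0, 0, 0], [0, 0, 0.02], [0, 0, 0.06], [0, 0, 0.09]]' --twist '[[0, 0, 0], [0, 0, 0], [0, 0, 0], [0, 0, 0], [0, 0, 0]]' --gripper '[0.015, 0.015, 0.015, 0.015, 0.015]'

```text
time: 8.15
ee_pos: [0.371, -0.2638, 0.0957]
eef_rot: [[0.001, 1.0, 0.001], [1.0, -0.001, -0.0], [-0.0, 0.001, -1.0]]
contact_force: [0.8, 0.9, 0.1]
gripper_width: 0.26
finger_force: 58.8
```

```bash
python3 -c "
from h import *
look('w6',.09);print(ctrl.sense()['ee_pos'])"
```

```text
tcp [ 371.0097 -263.761    95.7064]
[593.16   339.8436] [ 521.9 -313.8] [59.6 30.5] -87.1 [ 522.3 -313.7] 30.1
[500.9783 317.8768] [ 469.2 -298.3] [30.2 25.9] -35.6 [ 468.6 -299. ] 15.2
[610.359  269.0385] [ 519.3 -270.7] [30.2 25.4] 4.8 [ 519.3 -268.5] 15.5
[318.0065 267.3182] [ 371.1 -268. ] [29.4 23.6] 89.9 [ 371.1 -268.2] 15.2
[165.4323 181.6282] [ 300.6 -225.6] [67.1  4. ] 89.3 [ 300.9 -225.6] 33.6
[180.8009 103.3831] [ 311.8 -192. ] [85.2  3.2] 89.4 [ 312.3 -192. ] 42.6
[36.272  54.6402] [ 254.4 -170.4] [42.3  3.4] 87.5 [ 255.5 -170.4] 21.1
[10.3091 39.0485] [ 245.6 -163.9] [29.2  1.9] 89.1 [ 245.9 -163.9] 14.6
[ 0.3723 -0.2647  0.0992]
```

View pics/w6.png

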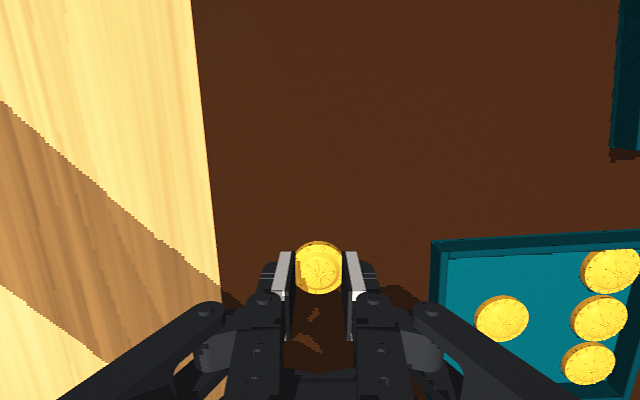

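The small concho is held level at (318,267), and the big concho lies flat in its tray at (502,318).

jog_arm --travel '[[0.023, 0.032, 0], [0.046, 0.064, 0], [0.069, 0.096, 0], [0.092, 0.128, 0], [0.115, 0.16, 0]]' --twist '[[0, 0, 0], [0, 0, 0], [0, 0, 0], [0, 0, 0], [0, 0, 0]]' --gripper '[0.015, 0.015, 0.015, 0.015, 0.015]'

```text
time: 8.7
ee_pos: [0.487, -0.1019, 0.0943]
eef_rot: [[-0.0, 1.0, 0.001], [1.0, 0.0, 0.0], [0.0, 0.001, -1.0]]
contact_force: [0.6, -1.3, -0.7]
gripper_width: 0.255
finger_force: 58.8
```

jog_arm --travel '[[0.023, 0.032, 0], [0.046, 0.064, 0], [0.069, 0.096, 0], [0.092, 0.128, 0], [0.115, 0.16, 0]]' --twist '[[0, 0, 0], [0, 0, 0], [0, 0, 0], [0, 0, 0], [0, 0, 0]]' --gripper '[0.015, 0.015, 0.015, 0.015, 0.015]'

```text
time: 9.2
ee_pos: [0.6018, 0.0582, 0.0945]
eef_rot: [[-0.0, 1.0, 0.001], [1.0, 0.0, 0.0], [0.0, 0.001, -1.0]]
contact_force: [-0.3, -1.0, -0.9]
gripper_width: 0.262
finger_force: 58.8
```

jog_arm --travel '[[0.023, 0.032, 0], [0.047, 0.072, 0], [0.047, 0.072, -0.03], [0.047, 0.072, -0.06], [0.047, 0.072, -0.06]]' --twist '[[0, 0, 0], [0, 0, 0], [0, 0, 0], [0, 0, 0], [0, 0, 0]]' --gripper '[0.015, 0.015, 0.015, 0.015, 0.015]'

```text
time: 9.7
ee_pos: [0.6459, 0.1286, 0.0308]
eef_rot: [[-0.001, 1.0, -0.004], [1.0, 0.001, -0.001], [-0.001, -0.004, -1.0]]
contact_force: [-0.1, 0.7, 0.3]
gripper_width: 0.256
finger_force: 58.9
```

jog_arm --travel '[[0, 0, 0], [0, 0, 0]]' --twist '[[0, 0, 0], [0, 0, 0]]' --gripper '[0.015, 0.015]'

```text
time: 9.9
ee_pos: [0.6488, 0.1283, 0.0354]
eef_rot: [[0.0, 1.0, 0.002], [1.0, -0.0, 0.0], [0.0, 0.002, -1.0]]
contact_force: [-0.7, 0.3, -0.3]
gripper_width: 0.255
finger_force: 58.9
```

```bash
python3 -c "
from h import *
look('w7',.012);print(ctrl.sense()['ee_pos'])"
```

```text
tcp [648.8418 128.3266  35.4211]
[452.6984 285.5476] [726.7 102.3] [29.2 26.2] -44.2 [726.6 102.2] 14.6
[318.0065 267.3377] [649.  114.4] [32.9 26.5] 89.8 [648.9 114.3] 16.7
[468.1912 231.9338] [731.1 135.7] [28.4 26.4] -39.4 [731.5 136.2] 14.4
[486.1133 169.5867] [735.6 170.3] [27.9 26.2] -18.3 [735.7 170.6] 14.2
[0.6488 0.1284 0.0353]
```

View pics/w7.png

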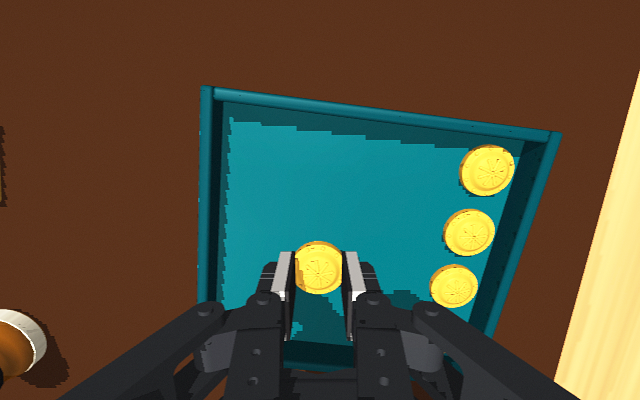

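The small concho is over free floor at (318,267), clear of the stock at columns 450–490. I'll lower and release it, then go to the ring.

jog_arm --travel '[[0, 0, -0.015], [0, 0, -0.026], [0, 0, -0.026], [0, 0, -0.026], [0, 0, -0.026]]' --twist '[[0, 0, 0], [0, 0, 0], [0, 0, 0], [0, 0, 0], [0, 0, 0]]' --gripper '[0.015, 0.015, 0.015, 0.04, 0.042]'

```text
time: 10.45
ee_pos: [0.6476, 0.1283, 0.0068]
eef_rot: [[0.0, 1.0, -0.001], [1.0, -0.0, -0.0], [-0.0, -0.001, -1.0]]
contact_force: [-0.2, -0.2, 0.2]
gripper_width: 0.488
finger_force: 0.0
```

jog_arm --travel '[[0, 0, 0], [0, 0, 0.02], [0, 0, 0.05], [0, 0, 0.08], [0, 0, 0.08]]' --twist '[[0, 0, 0], [0, 0, 0], [0, 0, 0], [0, 0, 0], [0, 0, 0]]' --gripper '[0.042, 0.042, 0.042, 0.042, 0.042]'

```text
time: 10.95
ee_pos: [0.6498, 0.1286, 0.0911]
eef_rot: [[0.0, 1.0, 0.005], [1.0, -0.0, 0.001], [0.001, 0.005, -1.0]]
contact_force: [0.7, 0.4, -0.6]
gripper_width: 0.493
finger_force: 0.0
```

jog_arm --travel '[[-0.03, -0.036, 0], [-0.06, -0.071, 0], [-0.09, -0.107, 0], [-0.12, -0.142, 0], [-0.15, -0.178, 0]]' --twist '[[0, 0, 0], [0, 0, 0], [0, 0, 0], [0, 0, 0], [0, 0, 0]]' --gripper '[0.055, 0.055, 0.055, 0.055, 0.055]'

```text
time: 11.45
ee_pos: [0.4964, -0.0505, 0.0871]
eef_rot: [[-0.0, 1.0, -0.0], [1.0, 0.0, -0.0], [-0.0, -0.0, -1.0]]
contact_force: [2.3, -0.6, -0.2]
gripper_width: 0.644
finger_force: 0.0
```

jog_arm --travel '[[-0.012, -0.013, -0.02], [-0.012, -0.013, -0.05], [-0.012, -0.013, -0.05], [-0.012, -0.013, -0.05], [-0.012, -0.013, -0.05]]' --twist '[[0, 0, 0], [0, 0, 0], [0, 0, 0], [0, 0, 0], [0, 0, 0]]' --gripper '[0.055, 0.055, 0.055, 0.055, 0.055]'

```text
time: 11.95
ee_pos: [0.4866, -0.0623, 0.0382]
eef_rot: [[-0.001, 1.0, 0.001], [1.0, 0.001, -0.0], [-0.0, 0.001, -1.0]]
contact_force: [0.7, 0.3, 0.3]
gripper_width: 0.641
finger_force: 0.0
```

```bash
python3 -c "
from h import *
look('w8',.008);print(ctrl.sense()['ee_pos'])"
```

```text
tcp [486.5538 -62.3115  38.1733]
[629.9765 379.3882] [ 694.8 -164.7] [33.6  9.6] -81.8 [ 698.8 -164.2] 16.8
[634.5844 324.7532] [ 685.2 -121.2] [28.8  6.1] -73.4 [ 688.1 -120.3] 14.4
[318.7788 241.3761] [487.6 -62.8] [27.1 26.8] -0.0 [487.5 -62.6] 14.0
[320.2699 235.6258] [487.8 -61.2] [38.3 37.9] -10.6 [487.7 -61.8] 19.7
[ 0.4866 -0.0622  0.0382]
```

jog_arm --travel '[[0.001, 0, -0.02], [0.001, 0, -0.034], [0.001, 0, -0.034], [0.001, 0, -0.034], [0.001, 0, -0.034]]' --twist '[[0, 0, 0], [0, 0, 0], [0, 0, 0], [0, 0, 0], [0, 0, 0]]' --gripper '[0.055, 0.055, 0.055, 0.03, 0.025]'

```text
time: 12.5
ee_pos: [0.487, -0.0626, 0.0041]
eef_rot: [[0.0, 1.0, 0.0], [1.0, -0.0, 0.0], [0.0, 0.0, -1.0]]
contact_force: [-4.4, 0.1, 15.3]
gripper_width: 0.383
finger_force: 58.2
```

jog_arm --travel '[[0, 0, 0], [0, 0, 0], [0, 0, 0.02], [0, 0, 0.06], [0, 0, 0.08]]' --twist '[[0, 0, 0], [0, 0, 0], [0, 0, 0], [0, 0, 0], [0, 0, 0]]' --gripper '[0.025, 0.025, 0.025, 0.025, 0.025]'

```text
time: 13.0
ee_pos: [0.4875, -0.0628, 0.0861]
eef_rot: [[0.001, 1.0, 0.002], [1.0, -0.001, 0.0], [0.0, 0.002, -1.0]]
contact_force: [0.5, 0.9, -1.0]
gripper_width: 0.38
finger_force: 59.6
```

jog_arm --travel '[[0.036, -0.019, 0], [0.072, -0.038, 0], [0.108, -0.057, 0], [0.134, -0.07, 0], [0.134, -0.07, -0.03]]' --twist '[[0, 0, 0], [0, 0, 0], [0, 0, 0], [0, 0, 0], [0, 0, 0]]' --gripper '[0.025, 0.025, 0.025, 0.025, 0.025]'

```text
time: 13.5
ee_pos: [0.6257, -0.1352, 0.0566]
eef_rot: [[0.001, 1.0, 0.008], [1.0, -0.001, -0.002], [-0.002, 0.008, -1.0]]
contact_force: [-0.5, -0.7, -0.7]
gripper_width: 0.374
finger_force: 59.6
```

jog_arm --travel '[[0, 0, -0.02], [0, 0, -0.03], [0, 0, -0.03], [0, 0, -0.03], [0, 0, -0.03]]' --twist '[[0, 0, 0], [0, 0, 0], [0, 0, 0], [0, 0, 0], [0, 0, 0]]' --gripper '[0.025, 0.025, 0.025, 0.025, 0.025]'

```text
time: 14.0
ee_pos: [0.6215, -0.1326, 0.0246]
eef_rot: [[0.0, 1.0, 0.002], [1.0, -0.0, -0.0], [-0.0, 0.002, -1.0]]
contact_force: [-0.3, 0.3, 0.1]
gripper_width: 0.376
finger_force: 59.6
```

```bash
python3 -c "
from h import *
look('w9',.012);print(ctrl.sense()['ee_pos'])"
```

```text
tcp [ 621.5303 -132.6335   24.6289]
[480.2591 293.5425] [ 710.6 -157.1] [40. 30.] -31.6 [ 708.2 -160.8] 20.2
[317.5973 265.2172] [ 621.4 -140.2] [43.1 37. ] 89.9 [ 621.4 -140.2] 21.8
[472.3702 223.6587] [ 699.8 -116.6] [39.1 37.6] -41.6 [ 699.7 -116.5] 19.7
[467.4746 134.0339] [691.3 -72.1] [38.4 37.6] 4.5 [691.3 -71.9] 19.5
[ 0.6215 -0.1326  0.0245]
```

View pics/w9.png

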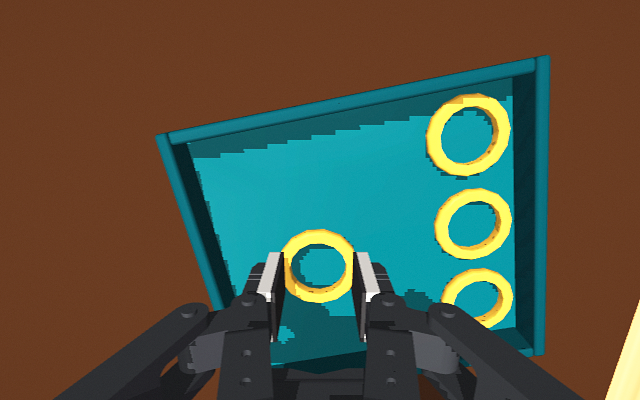

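The ring is over free floor at (318,265). I'll release it and go to the nearer buckle.

jog_arm --travel '[[0, 0, -0.01], [0, 0, -0.016], [0, 0, -0.016], [0, 0, -0.016], [0, 0, -0.016]]' --twist '[[0, 0, 0], [0, 0, 0], [0, 0, 0], [0, 0, 0], [0, 0, 0]]' --gripper '[0.025, 0.025, 0.025, 0.05, 0.053]'

```text
time: 14.55
ee_pos: [0.6207, -0.1325, 0.007]
eef_rot: [[0.0, 1.0, -0.001], [1.0, -0.0, 0.0], [0.0, -0.001, -1.0]]
contact_force: [-0.2, -0.1, -0.3]
gripper_width: 0.618
finger_force: 0.0
```

jog_arm --travel '[[0, 0, 0], [0, 0, 0.02], [0, 0, 0.05], [0, 0, 0.09], [0, 0, 0.09]]' --twist '[[0, 0, 0], [0, 0, 0], [0, 0, 0], [0, 0, 0], [0, 0, 0]]' --gripper '[0.053, 0.053, 0.053, 0.053, 0.053]'

```text
time: 15.05
ee_pos: [0.6231, -0.1333, 0.1019]
eef_rot: [[0.0, 1.0, 0.006], [1.0, -0.0, -0.001], [-0.001, 0.006, -1.0]]
contact_force: [0.6, 0.3, 0.4]
gripper_width: 0.624
finger_force: 0.0
```

jog_arm --travel '[[-0.02, 0.04, 0], [-0.04, 0.08, 0], [-0.06, 0.12, 0], [-0.08, 0.16, 0], [-0.1, 0.2, 0]]' --twist '[[0, 0, -0.05], [0, 0, -0.1], [0, 0, -0.15], [0, 0, -0.2], [0, 0, -0.24]]' --gripper '[0.053, 0.053, 0.053, 0.053, 0.053]'

```text
time: 15.55
ee_pos: [0.5198, 0.0689, 0.0971]
eef_rot: [[0.24, 0.971, 0.0], [0.971, -0.24, 0.0], [0.0, 0.0, -1.0]]
contact_force: [0.7, 1.2, -0.2]
gripper_width: 0.623
finger_force: 0.0
```

jog_arm --travel '[[-0.02, 0.04, 0], [-0.04, 0.08, 0], [-0.06, 0.11, -0.02], [-0.06, 0.11, -0.06], [-0.06, 0.11, -0.06]]' --twist '[[0, 0, 0], [0, 0, 0], [0, 0, 0], [0, 0, 0], [0, 0, 0]]' --gripper '[0.053, 0.053, 0.053, 0.053, 0.053]'

```text
time: 16.05
ee_pos: [0.4585, 0.1777, 0.0343]
eef_rot: [[0.235, 0.972, -0.005], [0.972, -0.235, -0.002], [-0.003, -0.004, -1.0]]
contact_force: [-0.2, -0.5, 1.0]
gripper_width: 0.623
finger_force: 0.0
```

jog_arm --travel '[[0, 0, 0], [0, 0, 0]]' --twist '[[0, 0, 0], [0, 0, 0]]' --gripper '[0.053, 0.053]'

```text
time: 16.25
ee_pos: [0.462, 0.1766, 0.0387]
eef_rot: [[0.24, 0.971, 0.001], [0.971, -0.24, 0.0], [0.001, 0.001, -1.0]]
contact_force: [-0.6, -0.6, 0.5]
gripper_width: 0.626
finger_force: 0.0
```

```bash
python3 -c "
from h import *
look('w10',.009);s=ctrl.sense();print(s['ee_pos'],s['eef_rot'])"
```

```text
tcp [461.9852 176.555   38.6525]
[633.4886 246.8068] [636.5 128.2] [26.3  8.9] -87.3 [640.9 128.4] 13.2
[315.8716 237.1128] [461.5 177.5] [47.1 33.8] 76.1 [461.6 177.8] 27.6
[109.149  122.3543] [374.3 265.2] [48.3 33.5] -8.3 [374.7 265.3] 27.9
[0.462  0.1768 0.0387] [[ 0.2394  0.9709  0.0018]
 [ 0.9709 -0.2394  0.0006]
 [ 0.001   0.0016 -1.    ]]
```

View pics/w10.png

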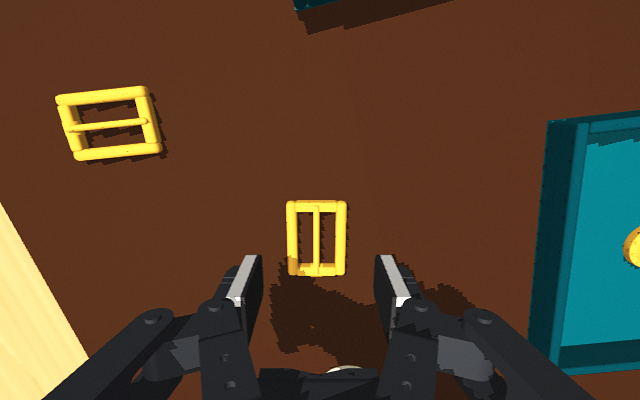

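The buckle is centred at (316,237) and square with the pads; the other one is at (109,122). I'll grasp this one.

jog_arm --travel '[[0, 0.001, -0.02], [0, 0.001, -0.034], [0, 0.001, -0.034], [0, 0.001, -0.034], [0, 0.001, -0.034]]' --twist '[[0, 0, 0], [0, 0, 0], [0, 0, 0], [0, 0, 0], [0, 0, 0]]' --gripper '[0.053, 0.053, 0.053, 0.025, 0.02]'

```text
time: 16.8
ee_pos: [0.4612, 0.1782, 0.0042]
eef_rot: [[0.238, 0.971, 0.001], [0.971, -0.238, 0.0], [0.0, 0.0, -1.0]]
contact_force: [-1.2, -1.5, 8.9]
gripper_width: 0.368
finger_force: 58.7
```

jog_arm --travel '[[0, 0, 0], [0, 0, 0], [0, 0, 0.02], [0, 0, 0.06], [0, 0, 0.08]]' --twist '[[0, 0, 0], [0, 0, 0], [0, 0, 0], [0, 0, 0], [0, 0, 0]]' --gripper '[0.02, 0.02, 0.02, 0.02, 0.02]'

```text
time: 17.3
ee_pos: [0.4615, 0.1784, 0.0861]
eef_rot: [[0.239, 0.971, 0.002], [0.971, -0.239, 0.001], [0.001, 0.002, -1.0]]
contact_force: [1.4, 0.2, -0.8]
gripper_width: 0.366
finger_force: 59.9
```

jog_arm --travel '[[0.021, 0.039, 0], [0.042, 0.078, 0], [0.064, 0.117, 0], [0.085, 0.155, 0], [0.085, 0.155, -0.02]]' --twist '[[0, 0, 0.06], [0, 0, 0.12], [0, 0, 0.18], [0, 0, 0.227], [0, 0, 0.227]]' --gripper '[0.02, 0.02, 0.02, 0.02, 0.02]'

```text
time: 17.8
ee_pos: [0.5484, 0.3397, 0.0656]
eef_rot: [[0.006, 1.0, 0.005], [1.0, -0.007, 0.005], [0.005, 0.005, -1.0]]
contact_force: [0.5, -0.7, -1.2]
gripper_width: 0.371
finger_force: 59.9
```

jog_arm --travel '[[0, 0, 0], [0, 0, 0], [0, 0, 0]]' --twist '[[0, 0, 0], [0, 0, 0], [0, 0, 0]]' --gripper '[0.02, 0.02, 0.02]'

```text
time: 18.1
ee_pos: [0.5461, 0.3326, 0.0645]
eef_rot: [[0.014, 1.0, 0.001], [1.0, -0.014, 0.0], [0.0, 0.001, -1.0]]
contact_force: [0.3, 0.4, 0.1]
gripper_width: 0.364
finger_force: 59.9
```

```bash
python3 -c "
from h import *
look('w11',.014);s=ctrl.sense();print(s['ee_pos'],s['eef_rot'])
im=cv2.imread('pics/w11.png')
for c in blobs(im,'teal',3000): print('teal',*rect(cast(c,.024,cam('wrist',s))))"
```

```text
tcp [546.1278 332.6132  64.4764]
[ 78.237  312.4787] [379.5 271.3] [48.3 36.1] -8.2 [379.9 270.7] 28.8
[317.9218 267.6743] [545.8 301.7] [65.9 46.8] 89.1 [545.6 301.6] 38.8
[435.9048 226.5541] [620.8 330.7] [46.7 34.3] -88.2 [620.8 330.8] 27.6
[449.84   106.7236] [621.7 402.9] [45.9 34.5] 87.9 [621.8 403.2] 27.2
[0.5462 0.3329 0.0645] [[ 0.0142  0.9999  0.0008]
 [ 0.9999 -0.0142  0.0004]
 [ 0.0004  0.0008 -1.    ]]
teal [564.6 368.5] [166.6 150.6] -0.8
```

View pics/w11.png

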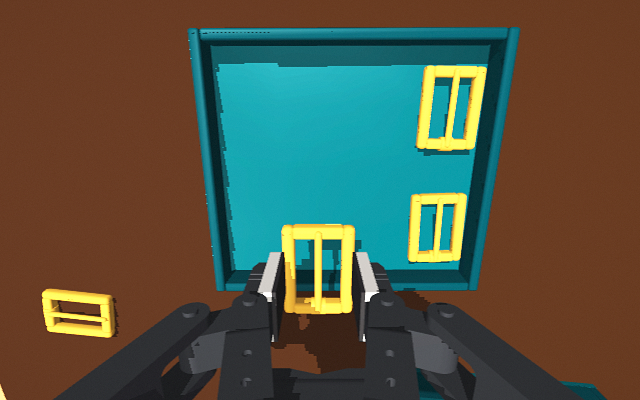

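The buckle is square with the stock (89.1° against about 89.2°) and over free floor. I'll lower and release it, then fetch the other one with an 82.5° turn.

jog_arm --travel '[[0, 0, -0.025], [0, 0, -0.045], [0, 0, -0.056], [0, 0, -0.056], [0, 0, -0.056]]' --twist '[[0, 0, 0], [0, 0, 0], [0, 0, 0], [0, 0, 0], [0, 0, 0]]' --gripper '[0.02, 0.02, 0.02, 0.02, 0.045]'

```text
time: 18.65
ee_pos: [0.5462, 0.3333, 0.0079]
eef_rot: [[0.014, 1.0, 0.001], [1.0, -0.014, 0.0], [0.0, 0.001, -1.0]]
contact_force: [-0.0, 1.0, -0.4]
gripper_width: 0.518
finger_force: 0.0
```

jog_arm --travel '[[0, 0, 0], [0, 0, 0], [0, 0, 0.03], [0, 0, 0.07], [0, 0, 0.08]]' --twist '[[0, 0, 0], [0, 0, 0], [0, 0, 0], [0, 0, 0], [0, 0, 0]]' --gripper '[0.048, 0.048, 0.048, 0.048, 0.048]'

```text
time: 19.15
ee_pos: [0.5475, 0.334, 0.0913]
eef_rot: [[0.013, 1.0, 0.004], [1.0, -0.013, 0.003], [0.003, 0.004, -1.0]]
contact_force: [1.4, -0.0, 0.6]
gripper_width: 0.562
finger_force: 0.0
```

jog_arm --travel '[[-0.018, -0.007, 0], [-0.036, -0.014, 0], [-0.054, -0.021, 0], [-0.072, -0.028, 0], [-0.09, -0.035, 0]]' --twist '[[0, 0, 0.144], [0, 0, 0.288], [0, 0, 0.432], [0, 0, 0.576], [0, 0, 0.72]]' --gripper '[0.053, 0.053, 0.053, 0.053, 0.053]'

```text
time: 19.65
ee_pos: [0.4551, 0.2982, 0.0875]
eef_rot: [[-0.654, 0.756, 0.0], [0.756, 0.654, 0.0], [-0.0, 0.0, -1.0]]
contact_force: [-0.3, 0.1, -0.2]
gripper_width: 0.619
finger_force: 0.0
```

jog_arm --travel '[[-0.018, -0.007, 0], [-0.036, -0.014, 0], [-0.054, -0.021, 0], [-0.072, -0.028, -0.02], [-0.082, -0.032, -0.05]]' --twist '[[0, 0, 0.144], [0, 0, 0.288], [0, 0, 0.432], [0, 0, 0.576], [0, 0, 0.72]]' --gripper '[0.053, 0.053, 0.053, 0.053, 0.053]'

```text
time: 20.15
ee_pos: [0.3735, 0.2668, 0.0381]
eef_rot: [[-0.991, 0.137, 0.002], [0.137, 0.991, 0.002], [-0.002, 0.003, -1.0]]
contact_force: [0.4, 0.5, -0.5]
gripper_width: 0.619
finger_force: 0.0
```

jog_arm --travel '[[0, 0, 0], [0, 0, 0], [0, 0, 0]]' --twist '[[0, 0, 0], [0, 0, 0], [0, 0, 0]]' --gripper '[0.053, 0.053, 0.053]'

```text
time: 20.45
ee_pos: [0.3751, 0.267, 0.0383]
eef_rot: [[-0.989, 0.147, 0.001], [0.147, 0.989, 0.001], [-0.001, 0.001, -1.0]]
contact_force: [-0.1, -0.0, -1.0]
gripper_width: 0.626
finger_force: 0.0
```

```bash
python3 -c "
from h import *
look('w12',.009);s=ctrl.sense();R=s['eef_rot'];print(s['ee_pos'],np.degrees(np.arctan2(R[1,1],R[0,1])),s['joint_positions'])"
```

```text
tcp [375.0504 267.0139  38.3375]
[316.5891 235.3333] [371.5 265.3] [47.4 33.9] -8.3 [371.7 265.2] 27.7
[0.375  0.267  0.0383] 81.58135794761935 [-0.7863  0.6041  0.0501  2.1619 -0.0765  0.3754  0.7499]
```

View pics/w12.png

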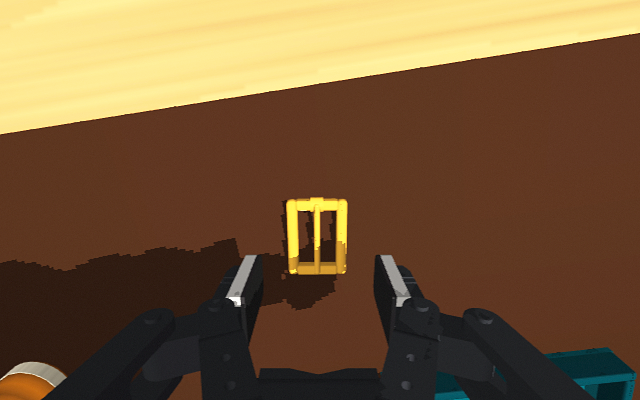

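The buckle is at (317,235) and square with the pads. A small correction, then I'll grasp it.

jog_arm --travel '[[-0.003, -0.0015, -0.02], [-0.003, -0.0015, -0.034], [-0.003, -0.0015, -0.034], [-0.003, -0.0015, -0.034], [-0.003, -0.0015, -0.034]]' --twist '[[0, 0, 0], [0, 0, 0], [0, 0, 0], [0, 0, 0], [0, 0, 0]]' --gripper '[0.053, 0.053, 0.053, 0.025, 0.02]'

```text
time: 21.0
ee_pos: [0.3715, 0.2653, 0.0045]
eef_rot: [[-0.99, 0.144, 0.001], [0.144, 0.99, 0.001], [-0.001, 0.001, -1.0]]
contact_force: [-2.6, -1.6, 11.1]
gripper_width: 0.371
finger_force: 58.5
```

jog_arm --travel '[[0, 0, 0], [0, 0, 0], [0, 0, 0.02], [0, 0, 0.06], [0, 0, 0.08]]' --twist '[[0, 0, 0], [0, 0, 0], [0, 0, 0], [0, 0, 0], [0, 0, 0]]' --gripper '[0.02, 0.02, 0.02, 0.02, 0.02]'

```text
time: 21.5
ee_pos: [0.3716, 0.2654, 0.0864]
eef_rot: [[-0.99, 0.144, 0.002], [0.144, 0.99, 0.002], [-0.002, 0.002, -1.0]]
contact_force: [-0.3, -0.7, -0.2]
gripper_width: 0.37
finger_force: 59.8
```

jog_arm --travel '[[0.018, 0.014, 0], [0.036, 0.028, 0], [0.054, 0.042, 0], [0.072, 0.056, 0], [0.09, 0.07, 0]]' --twist '[[0, 0, -0.144], [0, 0, -0.288], [0, 0, -0.432], [0, 0, -0.576], [0, 0, -0.72]]' --gripper '[0.02, 0.02, 0.02, 0.02, 0.02]'

```text
time: 22.0
ee_pos: [0.4618, 0.3359, 0.0846]
eef_rot: [[-0.645, 0.764, 0.001], [0.764, 0.645, 0.001], [0.001, 0.002, -1.0]]
contact_force: [-0.1, 0.7, -2.0]
gripper_width: 0.37
finger_force: 59.8
```

jog_arm --travel '[[0.018, 0.014, 0], [0.036, 0.028, 0], [0.054, 0.042, 0], [0.072, 0.056, 0], [0.085, 0.064, -0.02]]' --twist '[[0, 0, -0.144], [0, 0, -0.288], [0, 0, -0.432], [0, 0, -0.576], [0, 0, -0.718]]' --gripper '[0.02, 0.02, 0.02, 0.02, 0.02]'

```text
time: 22.5
ee_pos: [0.5479, 0.4014, 0.0665]
eef_rot: [[0.016, 1.0, 0.004], [1.0, -0.016, 0.004], [0.004, 0.004, -1.0]]
contact_force: [-0.6, 0.4, -0.5]
gripper_width: 0.369
finger_force: 59.8
```

jog_arm --travel '[[0, 0, 0], [0, 0, 0], [0, 0, 0]]' --twist '[[0, 0, 0], [0, 0, 0], [0, 0, 0]]' --gripper '[0.02, 0.02, 0.02]'

```text
time: 22.8
ee_pos: [0.5458, 0.3989, 0.0645]
eef_rot: [[0.009, 1.0, 0.0], [1.0, -0.009, 0.001], [0.001, 0.0, -1.0]]
contact_force: [0.7, 0.8, 0.3]
gripper_width: 0.373
finger_force: 59.8
```

```bash
python3 -c "
from h import *
look('w13',.014);s=ctrl.sense();R=s['eef_rot'];print(s['ee_pos'],np.degrees(np.arctan2(R[1,1],R[0,1])))"
```

```text
tcp [545.7705 398.8758  64.467 ]
[427.9755 294.9755] [620.2 347.9] [34.2 17.6] 3.3 [620.2 347.8] 18.1
[318.1102 281.4463] [545.4 355.6] [89.5 46.7] 89.4 [545.1 356. ] 47.9
[438.9234 215.7064] [621.6 404.5] [46.2 34.6] 88.1 [621.5 404.8] 27.5
[0.5458 0.3989 0.0645] -0.5609550020156738
```

View pics/w13.png

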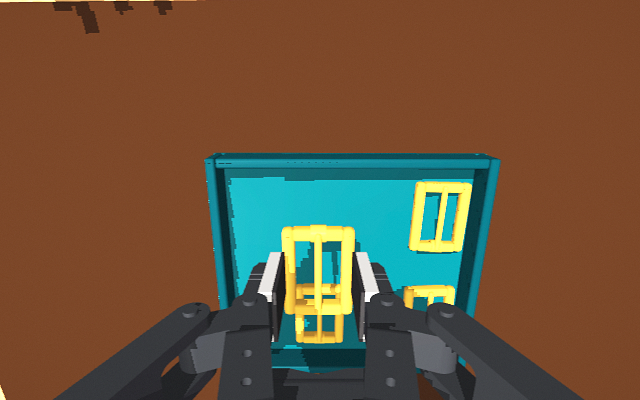

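The held buckle is at (318,270) and the placed one shows behind it; they end up about 66 mm apart in y, so they don't overlap. I'll lower, release and retreat.

jog_arm --travel '[[0, 0, -0.025], [0, 0, -0.045], [0, 0, -0.056], [0, 0, -0.056], [0, 0, -0.056]]' --twist '[[0, 0, -0.003], [0, 0, -0.003], [0, 0, -0.003], [0, 0, -0.003], [0, 0, -0.003]]' --gripper '[0.02, 0.02, 0.02, 0.02, 0.045]'

```text
time: 23.35
ee_pos: [0.5461, 0.399, 0.008]
eef_rot: [[0.014, 1.0, 0.0], [1.0, -0.014, 0.001], [0.001, 0.0, -1.0]]
contact_force: [-0.4, 0.0, 0.4]
gripper_width: 0.517
finger_force: 0.0
```

jog_arm --travel '[[0, 0, 0], [0, 0, 0], [0, 0, 0.03], [0, 0, 0.07], [0, 0, 0.12]]' --twist '[[0, 0, 0], [0, 0, 0], [0, 0, 0], [0, 0, 0], [0, 0, 0]]' --gripper '[0.048, 0.048, 0.048, 0.048, 0.048]'

```text
time: 23.85
ee_pos: [0.5451, 0.3984, 0.1277]
eef_rot: [[0.014, 1.0, -0.002], [1.0, -0.014, -0.002], [-0.002, -0.002, -1.0]]
contact_force: [-0.8, 1.7, 0.4]
gripper_width: 0.564
finger_force: 0.0
```

jog_arm --travel '[[-0.03, 0.02, 0.03], [-0.06, 0.05, 0.05], [-0.09, 0.09, 0.05], [-0.12, 0.13, 0.05], [-0.15, 0.17, 0.05]]' --twist '[[0, 0, 0], [0, 0, 0], [0, 0, 0], [0, 0, 0], [0, 0, 0]]' --gripper '[0.048, 0.048, 0.048, 0.048, 0.048]'

```text
time: 24.35
ee_pos: [0.3943, 0.5705, 0.178]
eef_rot: [[0.014, 1.0, 0.0], [1.0, -0.014, 0.001], [0.001, 0.0, -1.0]]
contact_force: [1.3, 0.2, -0.2]
gripper_width: 0.563
finger_force: 0.0
```

jog_arm --travel '[[-0.03, 0.02, 0], [-0.06, 0.03, 0], [-0.09, 0.04, 0], [-0.09, 0.04, 0], [-0.09, 0.04, 0]]' --twist '[[0, 0, 0], [0, 0, 0], [0, 0, 0], [0, 0, 0], [0, 0, 0]]' --gripper '[0.048, 0.048, 0.048, 0.048, 0.048]'

```text
time: 24.85
ee_pos: [0.3053, 0.6092, 0.1776]
eef_rot: [[0.013, 1.0, 0.0], [1.0, -0.013, 0.0], [0.0, 0.0, -1.0]]
contact_force: [0.9, -0.2, -0.3]
gripper_width: 0.561
finger_force: 0.0
```

```bash
python3 - <<'E'
from h import *
im=ctrl.read_camera("top");C=cam("top");cv2.imwrite("pics/topE.png",im[80:310,70:550].repeat(1,0) if 0 else cv2.resize(im[85:290,85:545],(800,357)))
m=im.copy();m[:,:82]=0;m[:,535:]=0;m[:92]=0;m[298:]=0
for c in blobs(m,"brass",15): print(c.mean(0),*rect(cast(c,.012,C)))
E
```

```text
[468.6939 208.6531] [ 521.6 -355.9] [38.4 38.1] -88.5
[161.5914 190.7097] [545.2 332.5] [44.6 31.5] -88.5
[132.2718 188.7379] [545.7 397.4] [45.  31.5] -88.5
[448.     173.6863] [ 599.4 -310.9] [39.  38.4] 0.1
[468.48 172.98] [ 601.8 -356. ] [41.1 38.4] -0.1
[489.1  172.38] [ 604.2 -402.3] [40.7 39.4] -44.7
[368.3556 162.5778] [ 619.7 -130.3] [34.3 33.8] 1.0
[164.0167 155.9333] [622.2 330.1] [45.4 31.9] -88.5
[130.5156 154.5625] [623.1 405.3] [48.3 32.7] 87.9
[254.0312 147.4062] [645.8 128.6] [22.9 22.5] 2.0
[342.2889 130.8   ] [691.4 -69.1] [36.3 34.6] -88.4
[362.4762 127.381 ] [ 699.6 -115.4] [35.9 32.2] -43.2
[382.1818 123.9773] [ 708.9 -160.7] [37.1 34.1] 0.8
[281.8621 115.069 ] [723.4  67.9] [22.9 22.6] 46.1
[267.3333 112.9667] [727.1 102. ] [23.2 22.7] 1.6
[252.1724 110.4138] [730.8 136.2] [23.2 22.7] 2.0
[236.2903 107.9355] [736.8 171.6] [25.  23.3] -87.8
```

View pics/topE.png

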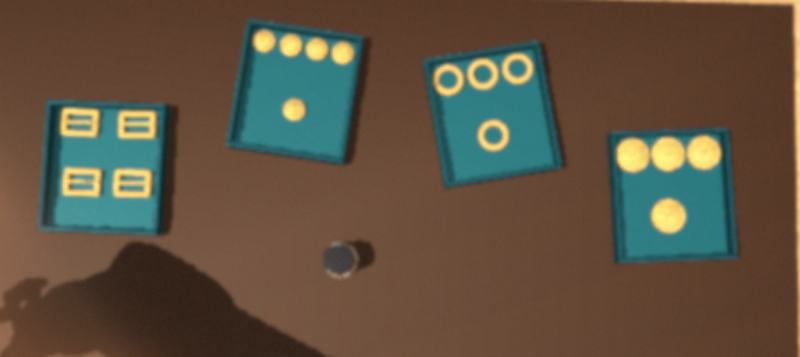

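All five pieces lie in their trays: conchos at (668,216) and (294,110), the ring at (493,135), and the buckles at (82,182) and (132,183), square with the stock. The jar is still standing at (340,259).

```bash
python3 -c "
from cell import ctrl
print(ctrl.hand_in())"
```

```text
the job is handed in; nothing more can be done
None
```

The job is handed in: both conchos, the ring and both buckles lie in their own trays on free floor, the buckles line up with the stock, and the dye jar was left where it stood.

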